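File the sample board in the lever arch file

TASK

File the loose sample board in the open lever arch file: lift the lever so that its rings spring open, thread the board's two holes over the two posts and lay it flat on the boards already filed, its case on the side away from the arches, then press the lever by its tab all the way down and keep it pressed firmly against its stop for a second so that the rings lock shut. Work gently - feel your way, force neither the board, the lever nor the arches - and leave the other things on the bench alone.

Things in the scene. Friction and masses are not known exactly. Their poses are not given: they have to be found in the camera images.
- file: Open lever arch file lying flat, fixed: black panels 3 mm thick over its x -175 to +296, y -80 to +170 mm, steel mechanism in it. Origin: on the bench midway between the two posts; x points across to the arches, spine and front cover, y along the mechanism towards the lever, z up. On it lies a fixed flat pile of boards filed before: top at z 15 mm, x -130 to +12, y -58 to +58.
- post_a (a point): Tip of the fixed steel post nearer the lever, at x 0, y +40, z 55 mm of the file. Posts are 5 mm in diameter, upright, their last 6 mm tapering to a 2 mm tip; 40 mm stand out above the pile.
- post_b (a point): Tip of the other, equal post, at x 0, y -40, z 55 mm of the file.
- tab_mid (a point): Middle of the lever's finger tab: dark steel block 26 mm (file x) by 22 mm (along the lever) by 10 mm thick at the lever's free end, 83 mm from the pivot. Lever down: the tab lies level, its middle 20 mm above the bench and 17 mm above the panel, nothing beside or under it for 45 mm. The bare lever arm is 12 mm wide, 5 mm thick.
- lever: Sprung lever with the tab. Origin: its pivot, at file x 30, y 52, z 20 mm, turning about file x; its y runs to the tab. Angle 0 = down, level; 0.95 rad = up. Lifting the tab takes about 5 N; past about 0.16 rad it springs up. Pressing takes up to 8 N at the tab; let go above about 0.16 rad, it springs up. Stiff stop at 0, giving under 1 mm: hold it there with 8 to 25 N (aim for 15) for 0.4 s to lock.
- rings: The two arches, bent steel wire 4.4 mm thick, at file y +40 and -40, turning together with the lever (0.86 times its angle) about a line along y at file x 50, z 12 mm (origin there, midway). Shut, they bridge from there to the post tips, highest point z 60 mm, their z axis vertical; open, they lean back 0.82 rad, wholly beyond file x 43, highest point about z 82 mm.
- board: Loose grey plastic board 97 (x) by 110 (y) by 4 mm, about 120 g, with a white sample case on it: 60 (x) by 24 mm (y), 26 mm high (top 30 mm above the underside), centred at x -11.5, y 0; take it across the 24 mm. Origin: centre of the underside. Filed, its axes point as the file's, its origin at x -36.5, y 0, z 15 mm of the file. Keep under 30 N on it.
- hole_a (a point): Centre, at the underside, of the board's round 8 mm through hole at x +36.5, y +40 mm; it goes over post_a.
- hole_b (a point): The like hole at x +36.5, y -40 mm; it goes over post_b.
- case_top (a point): Middle of the top of the sample case, 30 mm above the board's underside.
- bottle: Amber glass bottle, 60 mm in diameter, 130 mm high; not to be disturbed. Origin: centre of its underside.
- beaker: Open glass beaker, 70 mm in diameter, 80 mm high; not to be disturbed. Origin: centre of its underside.
- flaskring: Black rubber flask ring, 100 mm in diameter, 30 mm high; not to be disturbed. Origin: centre of its underside.
There are look-alikes about, which are no part of the job. There is more than one size of the board; the job needs the smallest.

How it is judged (in metres and radians):
On the way, in this order (a step that is already met when the one before it is completed fails the run):
1. the lever is lifted and the rings stand open (lever beyond 0.75 rad) (angle between lever's own z axis and vertical above 0.75 rad and angle between rings's own z axis and vertical above 0.6 rad), for 0.2 s.
2. the board lies on the pile with both holes over their posts and let go, the rings still open (horizontal distance between hole_a and post_a below 0.004 m and horizontal distance between hole_b and post_b below 0.004 m and z of each of hole_a, hole_b in the frame of file below 0.019 m and angle between board's own z axis and vertical below 0.06 rad and angle between rings's own z axis and vertical above 0.6 rad and contact force between the fingers and board below 0.1 N), for 0.2 s.
3. the lever is held pressed against the lever's stop with at least 8 N for 0.4 s (angle between lever's own z axis and vertical below 0.04 rad and contact force between the fingers and lever above 8 N), for 0.4 s.
At the end, for the whole second after the job is handed in: Board flat on the pile (underside within 4 mm of the pile's top, tilt under 0.06 rad), each hole's centre within 4 mm of its post's axis, lever down (under 0.04 rad), rings shut (under 0.05 rad), all at rest (horizontal distance between hole_a and post_a below 0.004 m and horizontal distance between hole_b and post_b below 0.004 m and z of each of hole_a, hole_b in the frame of file below 0.019 m and angle between board's own z axis and vertical below 0.06 rad and angle between lever's own z axis and vertical below 0.04 rad and angle between rings's own z axis and vertical below 0.05 rad and linear speed of board below 0.02 m/s); the robot touches nothing.
It fails at once if the lever is pressed with more than 25 N once the board is on the posts (z of hole_a in the frame of file below 0.025 m and horizontal distance between hole_a and post_a below 0.006 m and contact force between the fingers and lever above 25 N).
It fails at once if the board is pressed on the posts, pile or file with more than 30 N (contact force between board and file above 30 N).
It fails at once if the arches are pushed by the hand with more than 10 N (contact force between any of the fingers, the arm and rings above 10 N).
It fails at once if the bottle, beaker or flask ring is disturbed (moved over 15 mm) (distance of any of bottle, beaker, flaskring from where it was at the start of the episode above 0.015 m).
It also fails if it takes over 72 s, if anything falls off the work surface, if the arm or the gripper's body presses on something with over 40 N, if the wrist force passes 120 N, or if a joint passes its speed limit or range.

ROBOT

A 6-joint arm with a two-finger parallel gripper is mounted at the origin on the work surface. World frame = base frame: x ahead of the robot, y to its left, z up, the work surface at z = 0. Lengths are in mm, angles in degrees, forces in N, time in s.
With the tool pointing down it reaches from about 350 to 850 mm from the base axis. Payload 8.1 kg.
Tool frame: the origin (TCP) lies midway between the tips of the shut fingers; the grasp point (between the pads) lies 19 mm behind it; y points along the fingers, x is the direction in which the jaws open and shut, and the axes are right-handed (so a half turn about y gives the same grasp; the last joint's range is limited). The gripper opens to 85 mm and grips with 20 to 120 N. Pads are 22 mm wide; open, the fingers measure 114 mm over their backs; the gripper's body (76 mm by 85 mm) begins 54 mm behind the grasp point. The pads swing forward as they close: fully open they stand 13 mm farther back than shut.
Start: joints at [-69.637, 7.471, 85.268, -0, 87.261, -4.893], TCP at [256.018, -542.642, 231.292] pointing down, gripper open.
Joint ranges: [-169.43, 169.43], [-51.17, 129.36], [1.28, 143.12], [-76.62, 256.62], [0, 156.53], [-152.29, 152.29]. Speed limits (degrees/s): [136.94, 136.94, 159.86, 180, 180, 180].

INTERFACE

Orientations are given as [roll, pitch, yaw] about the fixed x, y, z axes, in that order (R = Rz(yaw) Ry(pitch) Rx(roll)).
In Python, from bench import r gives the robot as it stands.
- The arm moves only by the tool move_arm, never from a script. Its arguments are lists of equal length, an entry for each row: "linear": the shift along the tool's x, y, z normalised to -1 to 1, where 1 is 300 mm, a list of three; "twist": the turn, a rotation vector about the tool's x, y, z normalised to -1 to 1, where 1 is pi/2 rad, a list of three; "hand": the opening, from -1 (shut) to 1 (fully open). A call has 1 to 12 rows; each row is the pose to reach, as a shift and turn from the pose measured when the call began, along the tool's axes at that moment; what a row does not reach only later rows make up. A row lasts 1/12 s, in which the tool goes at most 41.7 mm and 7.16 degrees, less where a joint would pass 70% of its speed; a pose out of reach is approached as far as the arm can. A call with a number of a shift or a turn outside -1 to 1 is refused whole. A call with a gripper value outside its range is refused whole. The fingers move at their own pace and stop on an object; "force" is the grip in N (left out, the last holds). Time passes only in rows, so rows that repeat a pose let the fingers close. It gives the time, the measured TCP pose, the force and the opening at its end, in the units of the state.
- r.sense(): the state, without advancing time (a new reading comes with each control period).
- r.snapshot(name): name is "scene" or "top"; returns a dict with "frame" (480x640x3 uint8, red, green, blue), "range_z" (480x640 float32, mm along the optical axis (not along the pixel's ray), 0 where there is no reading), "intrinsics" (3x3 intrinsics, pixels), "R" (3x3) and "t" (3): a world point X has camera coordinates R X + t. Camera axes: x right, y down, z forward; pixel columns grow to the right and rows downward; lengths in mm; the calibration is good to about 2 mm. A picture is of the moment at which its call begins.
- r.hand_in(): hands the job in, once; it reports no verdict.
The state is a dict: "time": time; "joint_pos": joint angles; "qd": joint speeds; "joint_efforts": joint torques, N m; "tool_pos": TCP position; "tcp_rot": TCP orientation; "ft_force": force on the tool from outside, world axes, zero at the start; "wrist_torque": the same for the moment, N m; "finger_gap": finger opening in mm.
Only numpy, scipy, OpenCV 4.12 (cv2) and the standard library are available. Lean on these libraries where they do the work, as an engineer would, in place of code of your own. Each camera call takes 0.05 s, during which the arm holds its last target. There are 200 camera calls.

## Working session

There is one attempt and no reset: what is moved stays moved. The work goes in short steps, Python scripts to look and compute and a tool call to move; the robot and the scene stay as the last step left them, time stands still between calls to the robot, and variables do not carry over. Pictures are saved under pics/ and viewed, on a budget of 10 in all, crops included, one or two more only if the job needs it, and the job is handed in when it is done.

Besides the shell and the picture viewer there is one more tool, called after "Call:" as name(argument=value, ...) on one line, values as JSON. move_arm: Moves the arm, as the interface text tells. Scaled input: -1 to 1 covers 300 mm each way for a shift and pi/2 rad each way for a turn. Its arguments: {"type":"object","properties":{"linear":{"type":"array","items":{"type":"array","items":{"type":"number","minimum":-1,"maximum":1}}},"twist":{"type":"array","items":{"type":"array","items":{"type":"number","minimum":-1,"maximum":1}}},"hand":{"type":"array","items":{"type":"number"}},"force":{"type":"number"}},"required":["linear","twist","hand"]}

```bash
ls; mkdir -p pics
cat > h.py <<'E'
import numpy as np, cv2
from bench import r
def snap(n,f):
    s=r.snapshot(n); cv2.imwrite('pics/'+f+'.png',s['frame'][:,:,::-1]); np.savez('pics/'+f+'.npz',**{k:np.asarray(v) for k,v in s.items()}); return s
def load(f): return dict(np.load('pics/'+f+'.npz'))
def ray(s,u,v,z):
    K,R,t=s['intrinsics'],s['R'],s['t']; c=-R.T@t; d=R.T@np.linalg.solve(K,[u,v,1.]); return c+d*(z-c[2])/d[2]
def cloud(s):
    K,R,t=s['intrinsics'],s['R'],s['t']; v,u=np.mgrid[:480,:640]; z=s['range_z']
    p=np.stack([(u-K[0,2])/K[0,0]*z,(v-K[1,2])/K[1,1]*z,z],-1)
    return (p-t)@R
def proj(s,X):
    p=s['intrinsics']@(s['R']@np.asarray(X,float)+s['t']); return p[:2]/p[2]
E
python3 - <<'E'
from h import *
for n in('top','scene'):
    s=snap(n,n+'0'); print(s['intrinsics'],-s['R'].T@s['t'],s['R'])
print(r.sense())
E
```

```text
pics
[[586.98266353   0.         318.10382687]
 [  0.         586.98266353 237.24035706]
 [  0.           0.           1.        ]] [ 216.22979762  -51.28486867 1784.99110809] [[ 9.58615746e-04 -9.99965201e-01 -8.28719088e-03]
 [-9.83628840e-01  5.50493961e-04 -1.80205442e-01]
 [ 1.80203734e-01  8.32426773e-03 -9.83594083e-01]]
[[540.13727571   0.         325.02301313]
 [  0.         540.13727571 236.24041661]
 [  0.           0.           1.        ]] [1568.11288424 -108.60966862  689.5262458 ] [[ 5.45389930e-02  9.98511448e-01 -6.22211733e-04]
 [ 4.95178997e-01 -2.75879292e-02 -8.68352847e-01]
 [-8.67077424e-01  4.70509837e-02 -4.95946515e-01]]
{'time': 0.1, 'joint_pos': array([-6.96369846e+01,  7.51194078e+00,  8.53251965e+01, -1.05965614e-03,
        8.72610301e+01, -4.89339208e+00]), 'qd': array([ 0.07193569, -0.0324968 , -0.20026945,  0.030493  ,  0.02823779,
       -0.02529263]), 'joint_efforts': array([ 1.42839766e-03, -5.70950961e+01, -5.01941586e+01, -1.18522171e-04,
        8.22674629e-03, -1.38829118e-04]), 'tool_pos': array([ 255.83507792, -542.16028546,  230.31656605]), 'tcp_rot': array([-89.99268062,   0.09789986, -64.74353477]), 'ft_force': array([0.09117082, 0.04909313, 0.30776721]), 'wrist_torque': array([-0.00440508, -0.05725419, -0.02052293]), 'finger_gap': 85.43994619245389}
```

View pics/top0.png

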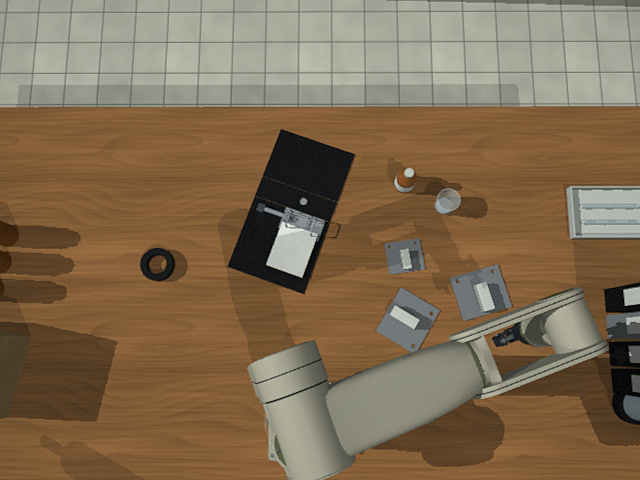

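View pics/scene0.png

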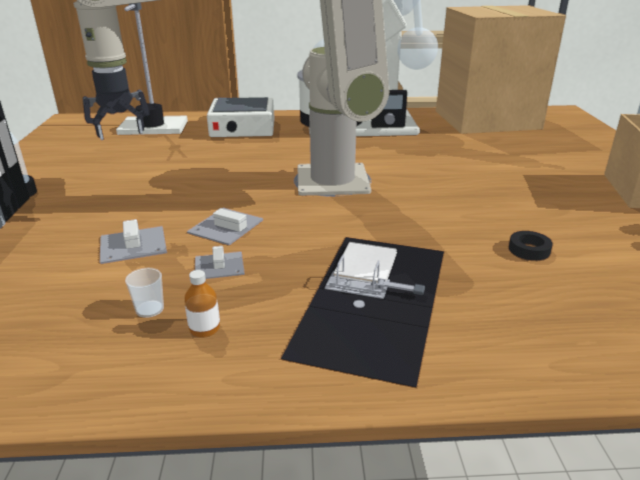

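```bash
cat > m.py <<'E'
from h import *
s=load('top0'); im=s['frame'].astype(int); P=cloud(s); hsv=cv2.cvtColor(s['frame'],cv2.COLOR_RGB2HSV)
# file panel
blk=((im.max(2)<45)).astype(np.uint8); blk[:, :215]=0; blk[:,360:]=0; blk[:120]=0; blk[300:]=0
c=max(cv2.findContours(cv2.morphologyEx(blk,cv2.MORPH_CLOSE,np.ones((15,15))),0,2)[0],key=cv2.contourArea)
w=np.array([ray(s,u,v,3)[:2] for u,v in c[:,0]],np.float32)
rc=cv2.minAreaRect(w); b=cv2.boxPoints(rc); print('file',rc,b)
# boards
g=((hsv[:,:,1]<60)&(im.max(2)>60)&(P[:,:,2]<60)).astype(np.uint8); g[:225]=0; g[360:]=0; g[:,:370]=0; g[:,520:]=0
g=cv2.morphologyEx(g,cv2.MORPH_CLOSE,np.ones((3,3)))
for c in cv2.findContours(g,0,2)[0]:
    if cv2.contourArea(c)<300: continue
    w=np.array([ray(s,u,v,4)[:2] for u,v in c[:,0]],np.float32); print('board',cv2.minAreaRect(w))
    m=np.zeros_like(g); cv2.drawContours(m,[c],-1,1,-1)
    q=(P[:,:,2]>22)&(m>0); print('case z',np.median(P[q][:,2]),q.sum(), cv2.minAreaRect(P[q][:,:2].astype(np.float32)))
    wm=((im.min(2)>215)&(m>0)).astype(np.uint8)
    cc=max(cv2.findContours(wm,0,2)[0],key=cv2.contourArea)
    print('casetop',cv2.minAreaRect(np.array([ray(s,u,v,30)[:2] for u,v in cc[:,0]],np.float32)))
sc=load('scene0')
for n,p,k in(('top',s,(210,110,190,190)),('scene',sc,(180,220,260,120))):
    x,y,w_,h_=k; cv2.imwrite(f'pics/crop_{n}.png',cv2.resize(p['frame'][y:y+h_,x:x+w_,::-1],None,fx=3,fy=3,interpolation=cv2.INTER_CUBIC))
a=cv2.imread('pics/crop_top.png'); d=cv2.resize(s['frame'][225:285,375:435,::-1],None,fx=4,fy=4,interpolation=cv2.INTER_CUBIC)
a[:240,-240:]=d; a2=cv2.imread('pics/crop_scene.png')
cv2.imwrite('pics/crop_top.png',a)
E
python3 m.py
```

```text
file ((632.208251953125, 45.45405578613281), (248.8477783203125, 469.3547668457031), 70.32091522216797) [[ 369.33762      7.3252945]
 [ 811.279     -150.73065  ]
 [ 895.07886     83.58282  ]
 [ 453.1375     241.63876  ]]
board ((289.4993591308594, -305.2296447753906), (136.46620178222656, 153.73495483398438), 59.10781478881836)
case z 41.67530528380715 352 ((267.6633605957031, -188.77374267578125), (82.81564331054688, 292.7146301269531), 16.08820152282715)Traceback (most recent call last):
  File "m.py", line 17, in <module>
    cc=max(cv2.findContours(wm,0,2)[0],key=cv2.contourArea)
ValueError: max() iterable argument is empty
```

```bash
sed -i "s/im.min(2)>215/im.min(2)>175/; s/cc=max(.*/cs=cv2.findContours(wm,0,2)[0]\n    if not cs: print('no white'); continue\n    cc=max(cs,key=cv2.contourArea)/" m.py; sed -i "s/print('case z'.*/print('case z',np.percentile(P[q][:,2],[10,50,90]),q.sum(), im[m>0].max(0))/" m.py; python3 m.py
```

```text
file ((632.208251953125, 45.45405578613281), (248.8477783203125, 469.3547668457031), 70.32091522216797) [[ 369.33762      7.3252945]
 [ 811.279     -150.73065  ]
 [ 895.07886     83.58282  ]
 [ 453.1375     241.63876  ]]
board ((289.4993591308594, -305.2296447753906), (136.46620178222656, 153.73495483398438), 59.10781478881836)
case z [35.58440462 41.67530528 47.80917201] 352 [204 213 202]
casetop ((297.9794006347656, -291.1761779785156), (80.00833129882812, 29.671188354492188), 58.815582275390625)
board ((373.8347473144531, -527.0318603515625), (134.9038848876953, 155.3235321044922), 15.86539363861084)
case z [33.96953288 40.94823635 47.00412449] 372 [208 217 206]
casetop ((359.0885314941406, -532.819091796875), (79.83345794677734, 28.649578094482422), 15.888086318969727)
board ((484.2294616699219, -300.1054992675781), (96.97290802001953, 111.0015640258789), 8.696812629699707)
case z [25.17666815 30.39371923 37.49411606] 170 [204 212 203]
casetop ((448.1230163574219, -304.00537109375), (18.189563751220703, 9.09264087677002), 89.9909896850586)
```

View pics/crop_top.png

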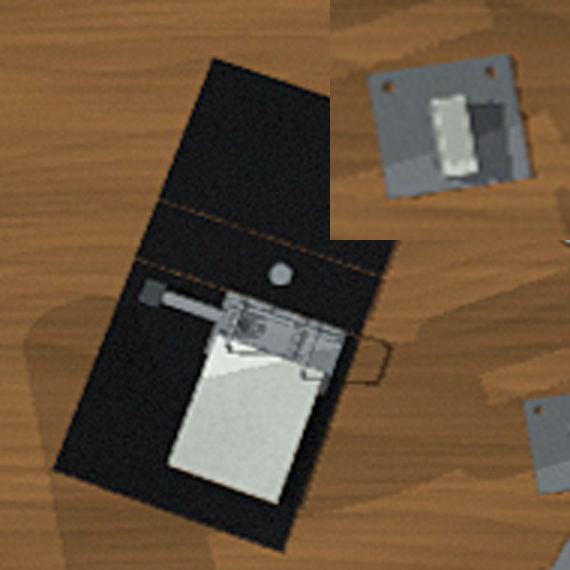

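View pics/crop_scene.png

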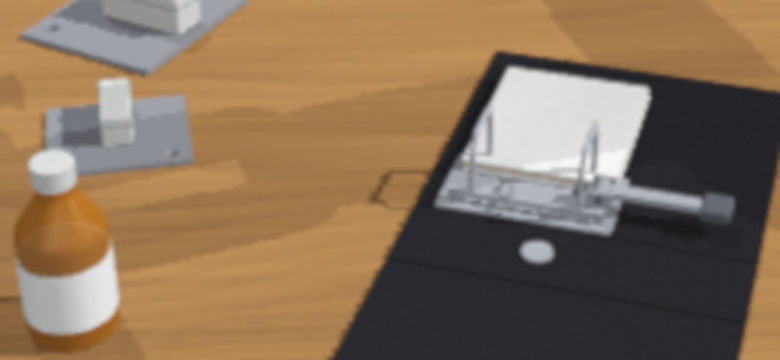

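```bash
cat >> h.py <<'E'
from scipy.spatial.transform import Rotation as Ro
FO=np.array([560.1,23.5,0.]); FY=-19.68
def F(x,y,z): return FO+Ro.from_euler('z',FY,degrees=True).apply([x,y,z])
def down(th): return Ro.from_euler('z',th,degrees=True)*Ro.from_euler('x',-90,degrees=True)
def go(p,R=None):
    s=r.sense(); R0=Ro.from_euler('xyz',s['tcp_rot'],degrees=True)
    if R is None: R=R0
    elif not isinstance(R,Ro): R=down(R)
    l=R0.inv().apply(np.asarray(p)-s['tool_pos'])/300; w=(R0.inv()*R).as_rotvec()/(np.pi/2)
    print('linear',l.round(4).tolist(),'twist',w.round(4).tolist(),'dist',np.linalg.norm(l)*300)
E
cat > st.py <<'E'
from h import *
s=r.sense(); print({k:np.round(v,2).tolist() for k,v in s.items() if k in('time','joint_pos','tool_pos','tcp_rot','ft_force','wrist_torque','finger_gap')})
E
python3 - <<'E'
from h import *
t=load('top0'); c=load('scene0')
for n,p in dict(tab=(30,135,25),pivot=(30,52,22),pa=(0,40,55),pb=(0,-40,55),pile1=(-130,58,15),pile2=(-130,-58,15),tabc=(30,135,20)).items():
    X=F(*p); a,b=proj(t,X),proj(c,X)
    print(n,X.round(1),'top',a.round(1),'crop',((a-[210,110])*3).round(),'scene',b.round(1),'crop',((b-[180,220])*3).round())
go(F(30,135,150),-19.7)
E
```

```text
tab [633.8 140.5  25. ] top [260.7 206.9] crop [152. 291.] scene [418.  286.7] crop [714. 200.]
pivot [605.9  62.4  22. ] top [286.  215.9] crop [228. 318.] scene [379.6 281.6] crop [599. 185.]
pa [573.6  61.2  55. ] top [285.6 224.1] crop [227. 342.] scene [377.7 260.8] crop [593. 122.]
pb [546.6 -14.2  55. ] top [310.6 232.8] crop [302. 369.] scene [342.5 255.3] crop [488. 106.]
pile1 [457.2 121.9  15. ] top [266.1 264.2] crop [168. 463.] scene [395.2 248.3] crop [646.  85.]
pile2 [418.2  12.7  15. ] top [301.9 277. ] crop [276. 501.] scene [348.8 241.5] crop [506.  64.]
tabc [633.8 140.5  20. ] top [260.9 207.3] crop [153. 292.] scene [417.8 288.6] crop [713. 206.]
linear [-1.52, 0.2706, 2.1104] twist [-0.0005, -0.5005, -0.001] dist 784.4471208899638
```

Call:
move_arm(linear=[[-0.72,0,1],[-0.72,0,1],[-0.72,0,1],[-0.72,0,1],[-0.72,0,1],[-0.72,0,1],[-0.72,0,1],[-0.72,0,1],[-0.72,0,1],[-0.72,0,1],[-0.72,0,1]], twist=[[0,-0.5,0],[0,-0.5,0],[0,-0.5,0],[0,-0.5,0],[0,-0.5,0],[0,-0.5,0],[0,-0.5,0],[0,-0.5,0],[0,-0.5,0],[0,-0.5,0],[0,-0.5,0]], hand=[1,1,1,1,1,1,1,1,1,1,1])

```text
time: 1.02
tool_pos: [435.6, -217.0, 230.4]
tcp_rot: [-89.9, 0.1, -19.5]
ft_force: [-0.2, -0.5, -0.1]
finger_gap: 85.5
```

```bash
python3 st.py; python3 -c "
from h import *
go(F(30,135,120),-19.7)"
```

```text
{'time': 1.02, 'joint_pos': [-32.57, -10.22, 102.77, 0.06, 87.56, -13.07], 'tool_pos': [435.56, -217.01, 230.4], 'tcp_rot': [-89.92, 0.1, -19.5], 'ft_force': [-0.24, -0.47, -0.11], 'wrist_torque': [0.02, 0.02, -0.03], 'finger_gap': 85.51}
linear [0.2257, 0.3695, 1.3435] twist [-0.0009, 0.0022, -0.0011] dist 423.45083874495276
```

Call:
move_arm(linear=[[0.17,0.2,1],[0.17,0.2,1],[0.17,0.2,1],[0.17,0.2,1],[0.17,0.2,1],[0.17,0.2,1],[0.17,0.2,1],[0.17,0.2,1],[0.17,0.2,1],[0.17,0.2,1]], twist=[[0,0,0],[0,0,0],[0,0,0],[0,0,0],[0,0,0],[0,0,0],[0,0,0],[0,0,0],[0,0,0],[0,0,0]], hand=[1,1,1,1,1,0.2,0.2,0.2,0.2,0.2])

```text
time: 1.85
tool_pos: [583.5, 48.2, 169.6]
tcp_rot: [-90.0, 0.2, -19.5]
ft_force: [-0.1, -0.5, -0.2]
finger_gap: 51.4
```

```bash
python3 -c "
from h import *
go(F(30,135,40),-19.7)"
```

```text
linear [0.0569, 0.432, 0.3459] twist [-0.0, 0.0026, -0.0021] dist 166.89572377119805
```

Call:
move_arm(linear=[[0.057,0.1,0.346],[0.057,0.1,0.346],[0.057,0.1,0.346],[0.057,0.3,0.346],[0.057,0.3,0.346],[0.057,0.43,0.346],[0.057,0.43,0.346],[0.057,0.48,0.346],[0.057,0.5,0.346],[0.057,0.52,0.346],[0.057,0.53,0.346],[0.057,0.53,0.346]], twist=[[0,0,0],[0,0,0],[0,0,0],[0,0,0],[0,0,0],[0,0,0],[0,0,0],[0,0,0],[0,0,0],[0,0,0],[0,0,0],[0,0,0]], hand=[0.2,0.2,0.2,0.2,0.2,0.2,0.2,0.2,0.2,0.2,0.2,0.2])

```text
time: 2.85
tool_pos: [634.3, 140.3, 11.2]
tcp_rot: [-90.0, 0.1, -19.5]
ft_force: [-0.1, 0.8, -0.2]
finger_gap: 51.0
```

```bash
python3 st.py; python3 -c "
from h import *
go(F(30,135,9),-19.7)"
```

```text
{'time': 2.85, 'joint_pos': [7.91, 26.22, 86.81, 0.09, 67.08, 27.34], 'tool_pos': [634.28, 140.33, 11.23], 'tcp_rot': [-89.97, 0.14, -19.47], 'ft_force': [-0.07, 0.78, -0.18], 'wrist_torque': [0.03, -0.01, -0.03], 'finger_gap': 51.04}
linear [-0.0017, 0.0075, 0.0001] twist [-0.0003, 0.0025, -0.0015] dist 2.2902044515003808
```

Call:
move_arm(linear=[[0,0.005,0],[0,0.005,0],[0,0.005,0],[0,0.005,0],[0,0.005,0],[0,0.005,0],[0,0.005,0],[0,0.005,0]], twist=[[0,0,0],[0,0,0],[0,0,0],[0,0,0],[0,0,0],[0,0,0],[0,0,0],[0,0,0]], hand=[-0.2,-0.5,-0.7,-0.8,-0.8,-0.8,-0.8,-0.8], force=25)

```text
time: 3.52
tool_pos: [634.1, 140.9, 11.0]
tcp_rot: [-90.0, 0.2, -19.4]
ft_force: [-5.3, 1.1, 6.4]
finger_gap: 25.3
```

```bash
python3 st.py
```

```text
{'time': 3.52, 'joint_pos': [7.94, 26.24, 86.82, 0.12, 67.07, 27.34], 'tool_pos': [634.08, 140.87, 10.95], 'tcp_rot': [-89.96, 0.16, -19.44], 'ft_force': [-5.31, 1.12, 6.45], 'wrist_torque': [0.14, 0.96, 0.06], 'finger_gap': 25.3}
```

Call:
move_arm(linear=[[0,-0.014,0],[0,-0.0277,-0.001],[0,-0.042,-0.003],[0,-0.055,-0.006],[0,-0.068,-0.009],[0,-0.082,-0.012],[0,-0.095,-0.017],[0,-0.108,-0.022],[0,-0.12,-0.028],[0,-0.133,-0.034]], twist=[[0,0,0],[0,0,0],[0,0,0],[0,0,0],[0,0,0],[0,0,0],[0,0,0],[0,0,0],[0,0,0],[0,0,0]], hand=[-0.8,-0.8,-0.8,-0.8,-0.8,-0.8,-0.8,-0.8,-0.8,-0.8])

```text
time: 4.35
tool_pos: [630.4, 130.9, 51.5]
tcp_rot: [-90.0, 0.2, -19.4]
ft_force: [-4.9, -3.6, -0.3]
finger_gap: 25.4
```

```bash
python3 st.py
```

```text
{'time': 4.35, 'joint_pos': [7.11, 22.57, 86.91, 0.11, 70.69, 26.52], 'tool_pos': [630.43, 130.89, 51.52], 'tcp_rot': [-89.98, 0.19, -19.45], 'ft_force': [-4.94, -3.57, -0.26], 'wrist_torque': [-0.39, 0.76, 0.03], 'finger_gap': 25.41}
```

Call:
move_arm(linear=[[0,-0.012,-0.007],[0,-0.023,-0.014],[0,-0.034,-0.022],[0,-0.045,-0.031],[0,-0.055,-0.04],[0,-0.065,-0.05],[0,-0.075,-0.06],[0,-0.084,-0.071],[0,-0.084,-0.071],[0,-0.084,-0.071]], twist=[[0,0,0],[0,0,0],[0,0,0],[0,0,0],[0,0,0],[0,0,0],[0,0,0],[0,0,0],[0,0,0],[0,0,0]], hand=[-0.8,-0.8,-0.8,-0.8,-0.8,-0.8,-0.8,-0.8,-0.8,-0.8])

```text
time: 5.18
tool_pos: [623.0, 110.1, 77.3]
tcp_rot: [-90.0, 0.2, -19.5]
ft_force: [-5.0, -4.3, 0.8]
finger_gap: 25.2
```

Call:
move_arm(linear=[[0,0,0],[0,0,0],[0,0,0],[0,0,0],[0,0,0],[0,-0.1,0],[0,-0.2,0],[0,-0.3,0],[0,-0.4,0],[0,-0.45,0]], twist=[[0,0,0],[0,0,0],[0,0,0],[0,0,0],[0,0,0],[0,0,0],[0,0,0],[0,0,0],[0,0,0],[0,0,0]], hand=[0,0.2,0.2,0.2,0.2,0.2,0.2,0.2,0.2,0.2])

```text
time: 6.02
tool_pos: [625.3, 110.3, 217.4]
tcp_rot: [-89.9, -0.1, -19.5]
ft_force: [0.6, 0.5, 1.3]
finger_gap: 51.6
```

```bash
python3 st.py; python3 -c "
from h import *
from math import cos,sin
c=snap('scene','scene1'); print(proj(c,F(30,52+83*cos(.95),20+83*sin(.95))))
B=np.array([484.2,-300.1]);u=Ro.from_euler('z',8.7,degrees=True)
print('case', B+u.apply([-11.5,0,0])[:2]); p=np.r_[B+u.apply([-11.5,0,0])[:2],150]; go(p,-81.3)
cv2.imwrite('pics/c1.png',cv2.resize(c['frame'][160:330,200:460,::-1],None,fx=3,fy=3,interpolation=2))"
```

```text
{'time': 6.02, 'joint_pos': [5.33, 13.06, 80.46, 0.08, 86.35, 24.78], 'tool_pos': [625.26, 110.3, 217.42], 'tcp_rot': [-89.87, -0.09, -19.45], 'ft_force': [0.59, 0.46, 1.28], 'wrist_torque': [-0.02, -0.05, -0.01], 'finger_gap': 51.58}
[403.90875708 259.3730903 ]
case [ 472.8323203  -301.83949943]
linear [-0.026, 0.2275, -1.4671] twist [-0.0037, 0.6872, 0.0014] dist 445.4470981589732
```

View pics/c1.png

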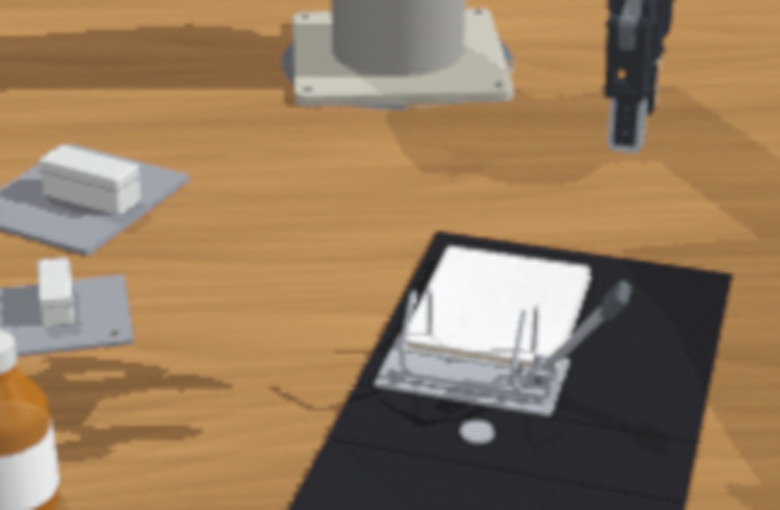

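Call:
move_arm(linear=[[-0.02,0,-1],[-0.02,0,-1],[-0.02,0,-1],[-0.02,0,-1],[-0.02,0,-1],[-0.02,0,-1],[-0.02,0,-1],[-0.02,0,-1],[-0.02,0,-1],[-0.02,0,-1]], twist=[[0,0.69,0],[0,0.69,0],[0,0.69,0],[0,0.69,0],[0,0.69,0],[0,0.69,0],[0,0.69,0],[0,0.69,0],[0,0.69,0],[0,0.69,0]], hand=[0.2,0.2,0.2,0.2,0.2,0.2,0.2,0.2,0.2,0.2])

```text
time: 6.9
tool_pos: [520.4, -171.6, 218.7]
tcp_rot: [-89.6, 0.1, -81.9]
ft_force: [-0.2, -0.1, -0.4]
finger_gap: 51.2
```

```bash
python3 -c "
from h import *
t=snap('top','top1'); P=cloud(t)
im=t['frame'].astype(int);hsv=cv2.cvtColor(t['frame'],cv2.COLOR_RGB2HSV)
# white case via grey-level threshold inside board
a=proj(t,[473,-302,30]);print(a)
u0,v0=int(a[0]),int(a[1])
sub=im[v0-25:v0+20,u0-25:u0+25].min(2); print(np.histogram(sub,bins=12))
go([473,-302,60],-81.3)
k=cv2.resize(t['frame'][220:300,365:445,::-1],None,fx=7,fy=7,interpolation=2);cv2.imwrite('pics/c2.png',k)"
```

```text
[406.13102698 258.31224327]
(array([ 27, 431, 431, 207, 142, 530, 102, 210,  27,  23, 106,  14]), array([ 28.        ,  43.41666667,  58.83333333,  74.25      ,
        89.66666667, 105.08333333, 120.5       , 135.91666667,
       151.33333333, 166.75      , 182.16666667, 197.58333333,
       213.        ]))
linear [0.4096, 0.5271, -0.2248] twist [-0.0039, -0.0025, -0.0007] dist 211.31816302170017
```

View pics/c2.png

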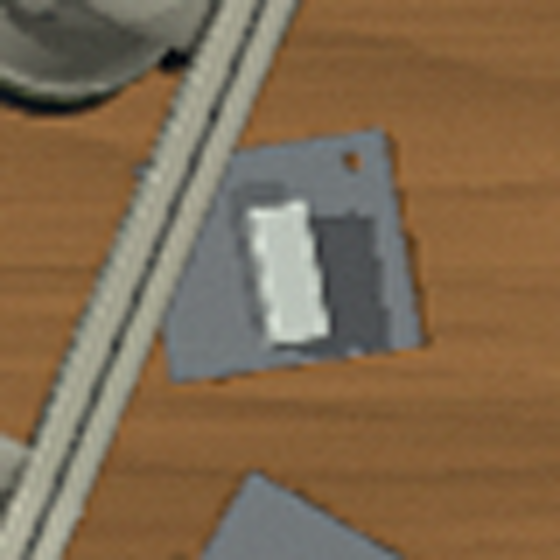

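Call:
move_arm(linear=[[0.41,0.1,-0.225],[0.41,0.1,-0.225],[0.41,0.1,-0.225],[0.41,0.1,-0.225],[0.41,0.3,-0.225],[0.41,0.5,-0.225],[0.41,0.5,-0.225],[0.41,0.59,-0.225],[0.41,0.64,-0.225],[0.41,0.67,-0.225],[0.41,0.69,-0.225],[0.41,0.69,-0.225]], twist=[[0,0,0],[0,0,0],[0,0,0],[0,0,0],[-0.004,0,0],[-0.004,0,0],[-0.004,0,0],[-0.004,0,0],[-0.004,0,0],[-0.004,0,0],[-0.004,0,0],[-0.004,0,0]], hand=[0.2,0.2,0.2,0.2,0.2,0.2,0.2,0.2,0.2,0.2,0.2,0.2])

```text
time: 7.95
tool_pos: [473.3, -301.4, 10.4]
tcp_rot: [-90.0, 0.1, -81.4]
ft_force: [-0.3, 0.3, 0.5]
finger_gap: 51.0
```

```bash
python3 st.py; python3 -c "
from h import *
go([473,-302,10],-81.3)"
```

```text
{'time': 7.95, 'joint_pos': [-37.75, 14.24, 102.09, 0.04, 63.79, 43.62], 'tool_pos': [473.29, -301.38, 10.45], 'tcp_rot': [-90.05, 0.11, -81.39], 'ft_force': [-0.29, 0.31, 0.54], 'wrist_torque': [0.05, -0.06, 0.0], 'finger_gap': 51.04}
linear [0.0019, 0.0015, -0.0013] twist [0.0005, -0.001, -0.0012] dist 0.8180775914823434
```

Call:
move_arm(linear=[[0,0,0],[0,0,0],[0,0,0],[0,0,0],[0,0,0],[0,0,0],[0,0,0],[0,0,0]], twist=[[0,0,0],[0,0,0],[0,0,0],[0,0,0],[0,0,0],[0,0,0],[0,0,0],[0,0,0]], hand=[-0.2,-0.4,-0.6,-0.8,-0.8,-0.8,-0.8,-0.8], force=28)

```text
time: 8.62
tool_pos: [474.5, -302.2, 12.2]
tcp_rot: [-89.9, -0.0, -81.4]
ft_force: [-0.3, 0.5, 7.2]
finger_gap: 23.6
```

```bash
python3 st.py
```

```text
{'time': 8.62, 'joint_pos': [-37.75, 14.13, 102.0, 0.06, 63.81, 43.61], 'tool_pos': [474.51, -302.17, 12.17], 'tcp_rot': [-89.92, -0.01, -81.38], 'ft_force': [-0.32, 0.49, 7.21], 'wrist_torque': [0.21, -0.03, 0.06], 'finger_gap': 23.61}
```

Call:
move_arm(linear=[[0,-0.01,0],[0,-0.03,0],[0,-0.1,0],[0,-0.2,0],[0,-0.3,0],[0,-0.4,0],[0,-0.5,0],[0,-0.5,0],[0,-0.5,0]], twist=[[0,0,0],[0,0,0],[0,0,0],[0,0,0],[0,0,0],[0,0,0],[0,0,0],[0,0,0],[0,0,0]], hand=[-0.8,-0.8,-0.8,-0.8,-0.8,-0.8,-0.8,-0.8,-0.8])

```text
time: 9.37
tool_pos: [475.7, -303.3, 165.3]
tcp_rot: [-89.7, -0.2, -81.4]
ft_force: [-0.3, -0.0, -2.0]
finger_gap: 23.3
```

```bash
python3 st.py; python3 -c "
from h import *
c=np.array(F(-48,0,150)); go(c,-109.68)"
```

```text
{'time': 9.37, 'joint_pos': [-37.76, 3.88, 96.06, 0.05, 79.68, 43.61], 'tool_pos': [475.65, -303.32, 165.32], 'tcp_rot': [-89.71, -0.24, -81.38], 'ft_force': [-0.34, -0.02, -2.02], 'wrist_torque': [-0.02, -0.04, 0.03], 'finger_gap': 23.26}
linear [-1.111, 0.048, 0.3005] twist [-0.0038, 0.3144, 0.0018] dist 345.5647098021159
```

Call:
move_arm(linear=[[-1,0.04,0.27],[-1,0.04,0.27],[-1,0.04,0.27],[-1,0.04,0.27],[-1,0.04,0.27],[-1,0.04,0.27],[-1,0.04,0.27],[-1,0.04,0.27],[-1,0.04,0.27],[-1,0.04,0.27]], twist=[[-0.003,0.314,0.002],[-0.003,0.314,0.002],[-0.003,0.314,0.002],[-0.003,0.314,0.002],[-0.003,0.314,0.002],[-0.003,0.314,0.002],[-0.003,0.314,0.002],[-0.003,0.314,0.002],[-0.003,0.314,0.002],[-0.003,0.314,0.002]], hand=[-0.8,-0.8,-0.8,-0.8,-0.8,-0.8,-0.8,-0.8,-0.8,-0.8])

```text
time: 10.2
tool_pos: [509.6, 7.2, 150.7]
tcp_rot: [-90.1, -0.0, -109.4]
ft_force: [0.3, -0.0, -1.2]
finger_gap: 23.7
```

```bash
python3 st.py; python3 -c "
from h import *
go(F(-48,0,110),-109.68)"
```

```text
{'time': 10.2, 'joint_pos': [-4.97, -3.44, 104.98, 0.02, 78.57, 104.46], 'tool_pos': [509.56, 7.19, 150.67], 'tcp_rot': [-90.11, -0.01, -109.44], 'ft_force': [0.3, -0.04, -1.18], 'wrist_torque': [-0.01, 0.0, -0.01], 'finger_gap': 23.67}
linear [-0.108, 0.1356, -0.019] twist [0.0013, 0.0027, 0.0001] dist 52.32032588880879
```

Call:
move_arm(linear=[[-0.108,0.05,-0.019],[-0.108,0.1,-0.019],[-0.108,0.15,-0.019],[-0.108,0.2,-0.019],[-0.108,0.22,-0.019],[-0.108,0.22,-0.019],[-0.108,0.22,-0.019]], twist=[[0.001,0.003,0],[0.001,0.003,0],[0.001,0.003,0],[0.001,0.003,0],[0.001,0.003,0],[0.001,0.003,0],[0.001,0.003,0]], hand=[-0.8,-0.8,-0.8,-0.8,-0.8,-0.8,-0.8])

```text
time: 10.78
tool_pos: [514.4, 38.9, 84.3]
tcp_rot: [-90.1, -0.0, -109.8]
ft_force: [0.0, 0.1, -0.5]
finger_gap: 23.4
```

```bash
python3 st.py; python3 -c "
from h import *
t=snap('top','top2');c=snap('scene','scene2')
tc=r.sense()['tool_pos']; u=Ro.from_euler('z',-19.68,degrees=True)
for n,x,y,z in(('ha',36.5,40,4),('hb',36.5,-40,4),('f1',48.5,55,4),('f2',48.5,-55,4),('f1b',48.5,55,0),('f2b',48.5,-55,0)):
    X=tc+[0,0,-12.2]+u.apply([x+11.5,y,z]); print(n,'top',((proj(t,X)-[260,170])*6).round(),'scene',((proj(c,X)-[310,190])*6).round())
for n,p in dict(a=(0,40,55),b=(0,-40,55)).items(): print(n,((proj(t,F(*p))-[260,170])*6).round(),((proj(c,F(*p))-[310,190])*6).round())
a=cv2.resize(t['frame'][170:270,260:350,::-1],None,fx=6,fy=6,interpolation=2);b=cv2.resize(c['frame'][190:290,310:430,::-1],None,fx=6,fy=6,interpolation=2)
cv2.imwrite('pics/c3.png',a);cv2.imwrite('pics/c4.png',b)"
```

```text
{'time': 10.78, 'joint_pos': [-1.37, 1.64, 107.31, -0.01, 71.16, 108.41], 'tool_pos': [514.39, 38.86, 84.31], 'tcp_rot': [-90.09, -0.05, -109.77], 'ft_force': [0.0, 0.05, -0.49], 'wrist_torque': [0.03, -0.01, 0.03], 'finger_gap': 23.37}
ha top [152. 314.] scene [408. 373.]
hb top [304. 367.] scene [195. 341.]
f1 top [132. 282.] scene [443. 396.]
f2 top [341. 355.] scene [147. 351.]
f1b top [133. 283.] scene [442. 406.]
f2b top [341. 356.] scene [146. 361.]
a [154. 324.] [406. 425.]
b [304. 377.] [195. 392.]
```

View pics/c4.png

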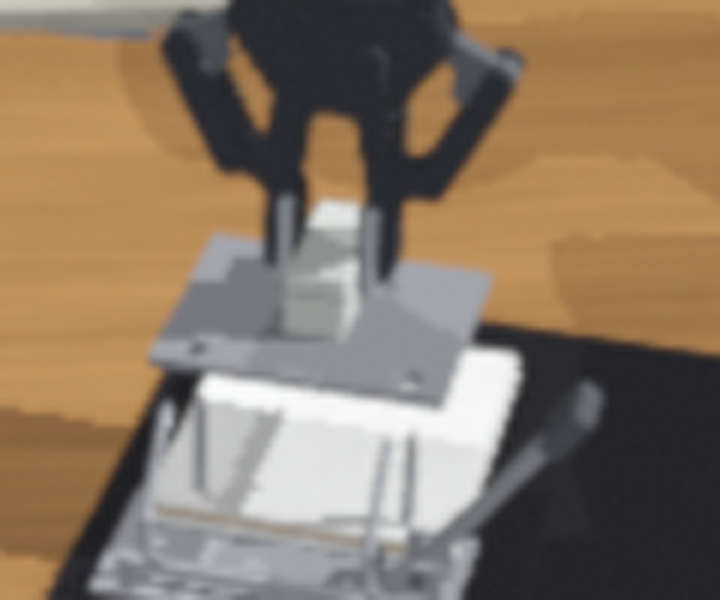

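View pics/c3.png

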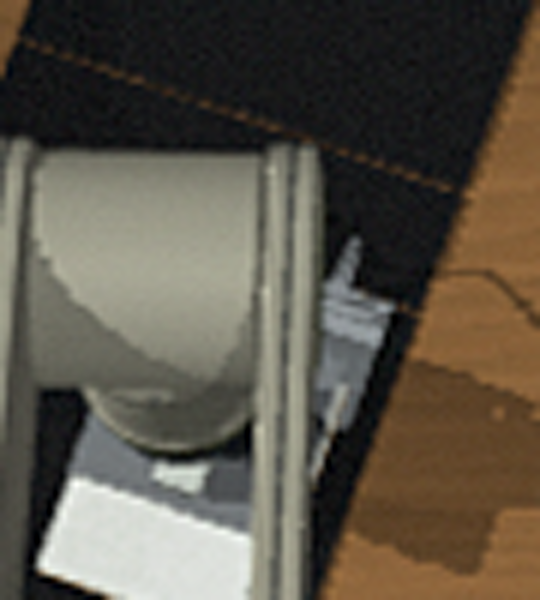

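```bash
python3 -c "
from h import *
t=load('top2');c=load('scene2');g=t['frame'].astype(float).mean(2)
tc=r.sense()['tool_pos']; u=Ro.from_euler('z',-19.77,degrees=True); zu=tc[2]-12.2+4
E=[]
for col in list(range(275,285))+list(range(297,301)):
    s=g[243:264,col]; d=np.diff(s); i=np.argmax(d)
    if d[i]<25: continue
    th=(s[max(i-3,0):i].mean()+s[i+2:i+5].mean())/2; j=np.interp(th,s[i-1:i+3],np.arange(i-1,i+3)); X=ray(t,col,243+j,zu); E.append([col,*u.inv().apply(X-tc)[:2]])
print(np.round(E,1)) # x should be -48.5+11.5=-37
go(F(-48,0,75),-109.68)
K=cloud(c);q=(K[...,2]>60)&(K[...,2]<90)&(np.abs(u.inv().apply((K-tc).reshape(-1,3)).reshape(K.shape)[...,0]-35)<12)
print('z board',np.median(K[q][:,2]),q.sum(), 'exp',zu)
"
```

```text
[[275.  -39.9  39.9]
 [276.  -40.2  36.7]
 [277.  -39.3  33.9]
 [278.  -39.3  30.7]
 [279.  -40.1  27.3]
 [280.  -39.2  24.5]
 [281.  -38.9  21.4]
 [282.  -39.4  18.1]
 [283.  -39.   15.1]
 [284.  -38.8  12.1]
 [297.  -39.1 -28.9]
 [298.  -38.9 -31.9]
 [299.  -39.3 -35.2]
 [300.  -38.8 -38.2]]
linear [-0.001, 0.0355, -0.0027] twist [-0.0006, -0.0009, -0.0001] dist 10.688990184333749
z board 76.55959894120758 367 exp 77.45483937011075
```

Call:
move_arm(linear=[[-0.001,0.01,0.0033],[-0.001,0.02,0.0033],[-0.001,0.03,0.0033],[-0.001,0.04,0.0033],[-0.001,0.046,0.0033],[-0.001,0.05,0.0033],[-0.001,0.054,0.0033],[-0.001,0.058,0.0033],[-0.001,0.062,0.0033],[-0.001,0.066,0.0033],[-0.001,0.07,0.0033]], twist=[[-0.001,-0.001,0],[-0.001,-0.001,0],[-0.001,-0.001,0],[-0.001,-0.001,0],[-0.001,-0.001,0],[-0.001,-0.001,0],[-0.001,-0.001,0],[-0.001,-0.001,0],[-0.001,-0.001,0],[-0.001,-0.001,0],[-0.001,-0.001,0]], hand=[-0.8,-0.8,-0.8,-0.8,-0.8,-0.8,-0.8,-0.8,-0.8,-0.8,-0.8])

```text
time: 11.8
tool_pos: [516.6, 39.1, 64.5]
tcp_rot: [-90.0, 0.0, -109.7]
ft_force: [-0.1, 0.6, -1.4]
finger_gap: 23.8
```

```bash
python3 st.py; python3 -c "
from h import *
c=snap('scene','scene3'); go(F(-46.2,0,60),-109.68)
cv2.imwrite('pics/c5.png',cv2.resize(c['frame'][220:300,320:420,::-1],None,fx=7,fy=7,interpolation=2))"
```

```text
{'time': 11.8, 'joint_pos': [-1.36, 3.4, 107.76, 0.02, 68.87, 108.29], 'tool_pos': [516.6, 39.07, 64.55], 'tcp_rot': [-90.04, 0.01, -109.66], 'ft_force': [-0.09, 0.65, -1.35], 'wrist_torque': [-0.02, 0.05, 0.0], 'finger_gap': 23.79}
linear [-0.0001, 0.0143, 0.0006] twist [0.0006, 0.0002, -0.0] dist 4.301661273747793
```

View pics/c5.png

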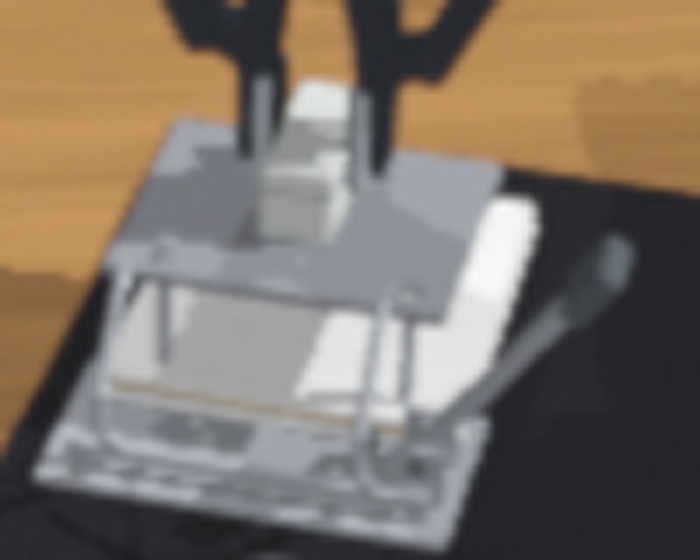

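Call:
move_arm(linear=[[0,0.004,0],[0,0.008,0],[0,0.012,0],[0,0.016,0],[0,0.02,0],[0,0.024,0],[0,0.028,0],[0,0.03,0]], twist=[[0,0,0],[0,0,0],[0,0,0],[0,0,0],[0,0,0],[0,0,0],[0,0,0],[0,0,0]], hand=[-0.8,-0.8,-0.8,-0.8,-0.8,-0.8,-0.8,-0.8])

```text
time: 12.52
tool_pos: [516.3, 39.5, 55.1]
tcp_rot: [-90.1, 0.0, -109.7]
ft_force: [-2.3, 4.5, 2.1]
finger_gap: 23.4
```

```bash
python3 st.py
```

```text
{'time': 12.52, 'joint_pos': [-1.34, 4.14, 108.08, 0.06, 67.85, 108.3], 'tool_pos': [516.28, 39.45, 55.15], 'tcp_rot': [-90.08, 0.03, -109.66], 'ft_force': [-2.31, 4.49, 2.08], 'wrist_torque': [0.74, 0.33, 0.07], 'finger_gap': 23.38}
```

Call:
move_arm(linear=[[-0.0015,0,-0.0015],[-0.003,0,-0.003],[-0.003,0.004,-0.003],[-0.003,0.008,-0.003],[-0.003,0.012,-0.003],[-0.003,0.016,-0.003],[-0.003,0.02,-0.003]], twist=[[0,0,0],[0,0,0],[0,0,0],[0,0,0],[0,0,0],[0,0,0],[0,0,0]], hand=[-0.8,-0.8,-0.8,-0.8,-0.8,-0.8,-0.8])

```text
time: 13.1
tool_pos: [515.7, 40.5, 48.9]
tcp_rot: [-90.1, 0.0, -109.7]
ft_force: [0.3, 0.2, -1.3]
finger_gap: 23.1
```

```bash
python3 st.py
```

```text
{'time': 13.1, 'joint_pos': [-1.22, 4.58, 108.34, 0.05, 67.15, 108.42], 'tool_pos': [515.7, 40.49, 48.94], 'tcp_rot': [-90.08, 0.02, -109.66], 'ft_force': [0.3, 0.18, -1.25], 'wrist_torque': [0.01, -0.01, 0.02], 'finger_gap': 23.12}
```

Call:
move_arm(linear=[[0,0.006,0],[0,0.012,0],[0,0.018,0],[0,0.024,0],[0,0.03,0],[0,0.036,0],[0,0.042,0],[0,0.048,0],[0,0.054,0],[0,0.06,0],[0,0.062,0]], twist=[[0,0,0],[0,0,0],[0,0,0],[0,0,0],[0,0,0],[0,0,0],[0,0,0],[0,0,0],[0,0,0],[0,0,0],[0,0,0]], hand=[-0.8,-0.8,-0.8,-0.8,-0.8,-0.8,-0.8,-0.8,-0.8,-0.8,-0.8])

```text
time: 14.02
tool_pos: [515.5, 40.5, 30.0]
tcp_rot: [-90.1, 0.0, -109.7]
ft_force: [0.4, 0.3, -1.7]
finger_gap: 22.7
```

```bash
python3 st.py
```

```text
{'time': 14.02, 'joint_pos': [-1.22, 6.21, 108.86, 0.05, 65.03, 108.42], 'tool_pos': [515.46, 40.51, 29.96], 'tcp_rot': [-90.11, 0.01, -109.66], 'ft_force': [0.42, 0.29, -1.65], 'wrist_torque': [0.02, 0.04, 0.02], 'finger_gap': 22.67}
```

Down to touch the pile, in small steps.

Call:
move_arm(linear=[[0,0.003,0],[0,0.006,0],[0,0.008,0],[0,0.01,0],[0,0.011,0],[0,0.011,0]], twist=[[0,0,0],[0,0,0],[0,0,0],[0,0,0],[0,0,0],[0,0,0]], hand=[-0.8,-0.8,-0.8,-0.8,-0.8,-0.8])

```text
time: 14.52
tool_pos: [515.7, 40.5, 27.2]
tcp_rot: [-90.1, 0.0, -109.7]
ft_force: [-3.1, 0.5, 4.9]
finger_gap: 23.5
```

```bash
python3 st.py
```

```text
{'time': 14.52, 'joint_pos': [-1.22, 6.48, 108.91, 0.05, 64.69, 108.42], 'tool_pos': [515.69, 40.49, 27.16], 'tcp_rot': [-90.09, 0.02, -109.66], 'ft_force': [-3.07, 0.47, 4.9], 'wrist_torque': [-0.01, 0.38, -0.03], 'finger_gap': 23.52}
```

Call:
move_arm(linear=[[0,-0.003,0],[0,-0.005,0],[0,-0.005,0],[0,-0.005,0],[0,-0.05,0],[0,-0.15,0],[0,-0.25,0],[0,-0.35,0],[0,-0.45,0],[0,-0.5,0],[0,-0.5,0]], twist=[[0,0,0],[0,0,0],[0,0,0],[0,0,0],[0,0,0],[0,0,0],[0,0,0],[0,0,0],[0,0,0],[0,0,0],[0,0,0]], hand=[-0.3,0,0.2,0.2,0.2,0.2,0.2,0.2,0.2,0.2,0.2])

```text
time: 15.43
tool_pos: [518.7, 40.4, 182.3]
tcp_rot: [-89.7, 0.2, -109.7]
ft_force: [0.5, -0.3, -0.1]
finger_gap: 51.4
```

```bash
python3 st.py; python3 -c "
from h import *
from math import cos,sin
c=snap('scene','scene4')
cv2.imwrite('pics/c6.png',cv2.resize(c['frame'][220:300,320:420,::-1],None,fx=7,fy=7,interpolation=2))
go(F(30,52+80*cos(.95),150),-109.7)"
```

```text
{'time': 15.43, 'joint_pos': [-1.23, -3.7, 101.85, 0.04, 81.48, 108.42], 'tool_pos': [518.67, 40.36, 182.26], 'tcp_rot': [-89.65, 0.16, -109.66], 'ft_force': [0.47, -0.34, -0.07], 'wrist_torque': [0.04, -0.05, 0.01], 'finger_gap': 51.42}
linear [-0.323, 0.1003, 0.2523] twist [-0.002, 0.0005, -0.0012] dist 126.59510995762936
```

View pics/c6.png

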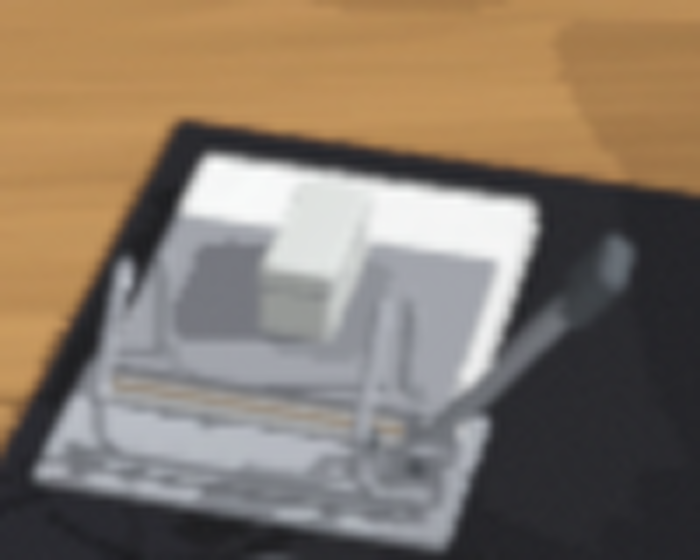

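Call:
move_arm(linear=[[-0.1,0,0.1],[-0.2,0,0.2],[-0.28,0,0.252],[-0.28,0,0.252],[-0.28,0,0.252],[-0.28,0,0.252],[-0.28,0,0.252],[-0.28,0,0.252],[-0.28,0,0.252],[-0.28,0,0.252],[-0.28,0,0.252],[-0.28,0,0.252]], twist=[[0,-0.99,0],[0,-0.99,0],[0,-0.99,0],[0,-0.99,0],[0,-0.99,0],[0,-0.99,0],[0,-0.99,0],[0,-0.99,0],[0,-0.99,0],[0,-0.99,0],[0,-0.99,0],[0,-0.99,0]], hand=[0,-0.5,-1,-1,-1,-1,-1,-1,-1,-1,-1,-1])

```text
time: 16.48
tool_pos: [615.9, 94.0, 177.7]
tcp_rot: [-90.0, -0.0, -23.4]
ft_force: [0.6, -0.2, 0.3]
finger_gap: 0.0
```

```bash
python3 st.py; python3 -c "
from h import *
go(F(30,85.2,110),-19.7)"
```

```text
{'time': 16.48, 'joint_pos': [3.95, 12.65, 85.11, 0.02, 82.23, 27.31], 'tool_pos': [615.93, 93.98, 177.67], 'tcp_rot': [-89.98, -0.0, -23.36], 'ft_force': [0.56, -0.19, 0.3], 'wrist_torque': [-0.04, -0.01, 0.04], 'finger_gap': 0.04}
linear [0.0039, 0.2256, 0.0003] twist [-0.0002, -0.0407, 0.0001] dist 67.67634979488071
```

Call:
move_arm(linear=[[0.004,0.05,0],[0.004,0.12,0],[0.004,0.18,0],[0.004,0.22,0],[0.004,0.25,0],[0.004,0.27,0],[0.004,0.28,0],[0.004,0.28,0]], twist=[[0,-0.04,0],[0,-0.04,0],[0,-0.04,0],[0,-0.04,0],[0,-0.04,0],[0,-0.04,0],[0,-0.04,0],[0,-0.04,0]], hand=[-1,-1,-1,-1,-1,-1,-1,-1])

```text
time: 17.15
tool_pos: [616.9, 93.5, 93.3]
tcp_rot: [-90.0, 0.0, -19.8]
ft_force: [0.4, -0.6, 0.5]
finger_gap: -0.1
```

```bash
python3 st.py; python3 -c "
from h import *
for y,z in((85.2,90.4),(92,85.7),(98.3,80.2),(104.1,74.2),(109.7,67.7),(114.5,60.6)): go(F(30,y,z),-19.7)"
```

```text
{'time': 17.15, 'joint_pos': [3.9, 16.94, 89.21, 0.02, 73.86, 23.66], 'tool_pos': [616.92, 93.48, 93.25], 'tcp_rot': [-89.99, 0.02, -19.77], 'ft_force': [0.43, -0.58, 0.47], 'wrist_torque': [-0.03, -0.06, -0.01], 'finger_gap': -0.07}
linear [0.0002, 0.0095, 0.0006] twist [-0.0001, -0.0007, -0.0002] dist 2.856561828099425
linear [0.0002, 0.0252, 0.0232] twist [-0.0001, -0.0007, -0.0002] dist 10.278463728068278
linear [0.0002, 0.0435, 0.0442] twist [-0.0001, -0.0007, -0.0002] dist 18.614795752095812
linear [0.0002, 0.0635, 0.0636] twist [-0.0001, -0.0007, -0.0002] dist 26.95795068039618
linear [0.0001, 0.0852, 0.0822] twist [-0.0001, -0.0007, -0.0002] dist 35.51932592555539
linear [0.0001, 0.1089, 0.0982] twist [-0.0001, -0.0007, -0.0002] dist 43.9858663902749
```

Call:
move_arm(linear=[[0,0.0095,0.0006],[0,0.017,0.012],[0,0.025,0.023],[0,0.034,0.034],[0,0.0435,0.044],[0,0.0435,0.044]], twist=[[0,0,0],[0,0,0],[0,0,0],[0,0,0],[0,0,0],[0,0,0]], hand=[-1,-1,-1,-1,-1,-1])

```text
time: 17.65
tool_pos: [622.5, 106.3, 81.4]
tcp_rot: [-90.0, -0.1, -19.8]
ft_force: [-0.9, -2.1, 6.9]
finger_gap: 0.3
```

```bash
python3 st.py; python3 -c "
from h import *
for y,z in((104.1,74.2),(109.7,67.7),(114.5,60.6),(118.8,53.2),(122.2,45.3),(125.4,37.3)): go(F(30,y,z),-19.7)"
```

```text
{'time': 17.65, 'joint_pos': [5.04, 18.63, 88.48, -0.01, 72.79, 24.8], 'tool_pos': [622.46, 106.29, 81.38], 'tcp_rot': [-89.96, -0.1, -19.75], 'ft_force': [-0.95, -2.15, 6.85], 'wrist_torque': [-0.4, 0.31, -0.0], 'finger_gap': 0.32}
linear [-0.0028, 0.0239, 0.0171] twist [-0.0004, -0.0006, 0.0011] dist 8.870747082036784
linear [-0.0029, 0.0456, 0.0358] twist [-0.0004, -0.0006, 0.0011] dist 17.41396257225662
linear [-0.003, 0.0693, 0.0518] twist [-0.0004, -0.0006, 0.0011] dist 25.962951717915427
linear [-0.003, 0.094, 0.0661] twist [-0.0004, -0.0006, 0.0011] dist 34.474923135443085
linear [-0.0031, 0.1203, 0.0774] twist [-0.0004, -0.0006, 0.0011] dist 42.925910557714815
linear [-0.0031, 0.147, 0.0881] twist [-0.0004, -0.0006, 0.0011] dist 51.40887984251155
```

Call:
move_arm(linear=[[-0.001,0.012,0.009],[-0.001,0.024,0.017],[-0.001,0.035,0.027],[-0.001,0.046,0.036],[-0.001,0.058,0.044],[-0.001,0.069,0.052],[-0.001,0.069,0.052]], twist=[[0,0,0],[0,0,0],[0,0,0],[0,0,0],[0,0,0],[0,0,0],[0,0,0]], hand=[-1,-1,-1,-1,-1,-1,-1])

```text
time: 18.23
tool_pos: [628.3, 121.9, 61.6]
tcp_rot: [-89.9, -0.2, -19.7]
ft_force: [-2.8, -1.6, 6.1]
finger_gap: 0.1
```

```bash
python3 st.py; python3 -c "
from h import *
for y,z in((114.5,60.6),(118.8,53.2),(122.2,45.3),(125.4,37.3)): go(F(30,y,z),-19.7)"
```

```text
{'time': 18.23, 'joint_pos': [6.39, 21.03, 87.72, -0.0, 71.05, 26.12], 'tool_pos': [628.32, 121.86, 61.6], 'tcp_rot': [-89.91, -0.18, -19.73], 'ft_force': [-2.76, -1.63, 6.06], 'wrist_torque': [-0.2, 0.38, 0.01], 'finger_gap': 0.1}
linear [-0.0037, 0.0033, -0.0036] twist [-0.001, -0.0003, 0.002] dist 1.8480956722469057
linear [-0.0038, 0.028, 0.0107] twist [-0.001, -0.0003, 0.002] dist 9.060936317461513
linear [-0.0039, 0.0544, 0.0219] twist [-0.001, -0.0003, 0.002] dist 17.62459806312583
linear [-0.004, 0.081, 0.0326] twist [-0.001, -0.0003, 0.002] dist 26.229336097589453
```

Call:
move_arm(linear=[[-0.002,0.014,0.006],[-0.002,0.028,0.011],[-0.002,0.041,0.017],[-0.002,0.054,0.022],[-0.002,0.067,0.028],[-0.002,0.08,0.033],[-0.002,0.08,0.033]], twist=[[0,0,0],[0,0,0],[0,0,0],[0,0,0],[0,0,0],[0,0,0],[0,0,0]], hand=[-1,-1,-1,-1,-1,-1,-1])

```text
time: 18.82
tool_pos: [630.7, 131.9, 36.4]
tcp_rot: [-89.9, -0.1, -19.7]
ft_force: [0.0, 0.9, -0.5]
finger_gap: 0.2
```

```bash
python3 st.py; python3 -c "
from h import *
for y,z in((125.4,37.3),(127.9,29.1),(129,25)): go(F(30,y,z),-19.7)"
```

```text
{'time': 18.82, 'joint_pos': [7.24, 23.41, 87.55, 0.02, 68.89, 26.95], 'tool_pos': [630.65, 131.87, 36.45], 'tcp_rot': [-89.92, -0.11, -19.72], 'ft_force': [0.01, 0.9, -0.46], 'wrist_torque': [0.04, 0.07, -0.0], 'finger_gap': 0.22}
linear [0.0002, -0.0028, -0.0013] twist [-0.0008, -0.0002, 0.0013] dist 0.9443810553337509
linear [0.0002, 0.0245, 0.007] twist [-0.0008, -0.0002, 0.0013] dist 7.641226707836012
linear [0.0001, 0.0382, 0.0106] twist [-0.0008, -0.0002, 0.0013] dist 11.885760128250295
```

Call:
move_arm(linear=[[0,0.008,0.003],[0,0.016,0.006],[0,0.024,0.009],[0,0.03,0.01],[0,0.034,0.01],[0,0.036,0.01]], twist=[[0,0,0],[0,0,0],[0,0,0],[0,0,0],[0,0,0],[0,0,0]], hand=[-1,-1,-1,-1,-1,-1])

```text
time: 19.32
tool_pos: [631.5, 134.7, 25.3]
tcp_rot: [-89.9, -0.1, -19.7]
ft_force: [0.1, 0.5, 0.3]
finger_gap: 0.7
```

```bash
python3 st.py
```

```text
{'time': 19.32, 'joint_pos': [7.48, 24.44, 87.51, 0.02, 67.93, 27.19], 'tool_pos': [631.53, 134.7, 25.32], 'tcp_rot': [-89.93, -0.09, -19.72], 'ft_force': [0.12, 0.46, 0.29], 'wrist_torque': [-0.0, 0.03, -0.06], 'finger_gap': 0.66}
```

Call:
move_arm(linear=[[0,0.002,0],[0,0.004,0],[0,0.006,0],[0,0.006,0]], twist=[[0,0,0],[0,0,0],[0,0,0],[0,0,0]], hand=[-1,-1,-1,-1])

```text
time: 19.65
tool_pos: [631.8, 134.7, 25.1]
tcp_rot: [-89.9, -0.1, -19.7]
ft_force: [-5.4, -0.8, 9.6]
finger_gap: -0.4
```

```bash
python3 st.py
```

```text
{'time': 19.65, 'joint_pos': [7.48, 24.48, 87.49, 0.01, 67.9, 27.19], 'tool_pos': [631.79, 134.66, 25.06], 'tcp_rot': [-89.93, -0.11, -19.72], 'ft_force': [-5.43, -0.85, 9.61], 'wrist_torque': [-0.19, 1.02, -0.02], 'finger_gap': -0.41}
```

Call:
move_arm(linear=[[0,0.006,0],[0,0.007,0],[0,0.008,0],[0,0.008,0],[0,0.008,0],[0,0.008,0],[0,0.008,0],[0,0.008,0],[0,0.008,0],[0,0.008,0],[0,0.008,0],[0,0.008,0]], twist=[[0,0,0],[0,0,0],[0,0,0],[0,0,0],[0,0,0],[0,0,0],[0,0,0],[0,0,0],[0,0,0],[0,0,0],[0,0,0],[0,0,0]], hand=[-1,-1,-1,-1,-1,-1,-1,-1,-1,-1,-1,-1])

```text
time: 20.65
tool_pos: [632.0, 134.6, 25.0]
tcp_rot: [-89.9, -0.1, -19.7]
ft_force: [-9.9, -1.3, 17.3]
finger_gap: 0.2
```

```bash
python3 st.py
```

```text
{'time': 20.65, 'joint_pos': [7.48, 24.5, 87.48, 0.01, 67.88, 27.19], 'tool_pos': [631.95, 134.64, 24.98], 'tcp_rot': [-89.93, -0.12, -19.71], 'ft_force': [-9.87, -1.26, 17.26], 'wrist_torque': [-0.23, 1.68, 0.03], 'finger_gap': 0.23}
```

Call:
move_arm(linear=[[0,0.006,0],[0,0.006,0],[0,0.006,0],[0,0.006,0],[0,0.002,0],[0,-0.01,0],[0,-0.05,0],[0,-0.15,0],[0,-0.28,0],[0,-0.4,0],[0,-0.4,0],[0,-0.4,0]], twist=[[0,0,0],[0,0,0],[0,0,0],[0,0,0],[0,0,0],[0,0,0],[0,0,0],[0,0,0],[0,0,0],[0,0,0],[0,0,0],[0,0,0]], hand=[-1,-1,-1,-1,-1,-1,-1,-1,-1,-1,-1,-1])

```text
time: 21.65
tool_pos: [634.5, 134.9, 150.2]
tcp_rot: [-89.7, -0.5, -19.7]
ft_force: [0.4, -0.5, -0.3]
finger_gap: -0.2
```

```bash
python3 st.py; python3 -c "
from h import *
c=snap('scene','scene5')
cv2.imwrite('pics/c7.png',cv2.resize(c['frame'][220:310,320:440,::-1],None,fx=6,fy=6,interpolation=2))"
```

```text
{'time': 21.65, 'joint_pos': [7.48, 17.05, 82.87, 0.01, 79.47, 27.19], 'tool_pos': [634.48, 134.94, 150.22], 'tcp_rot': [-89.71, -0.54, -19.71], 'ft_force': [0.41, -0.45, -0.35], 'wrist_torque': [0.02, 0.0, 0.0], 'finger_gap': -0.23}
```

View pics/c7.png

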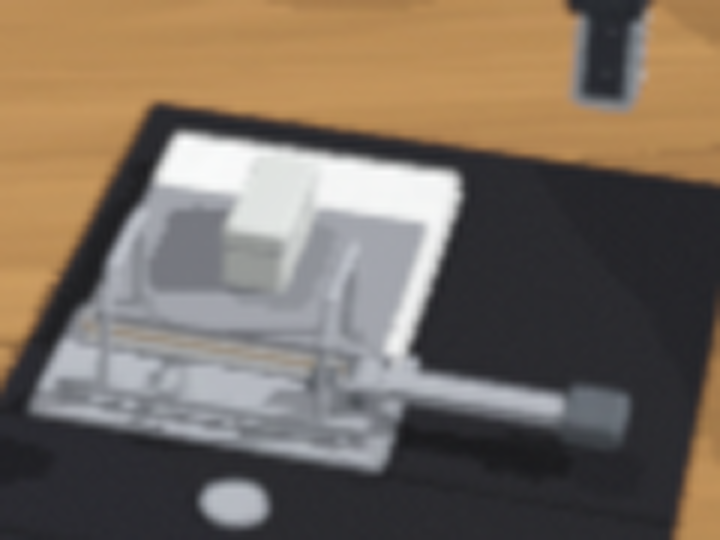

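The lever is down (tab at crop 597,415), the arches meet the posts (peaks near 145,210 and 350,250), and the board lies flat under them. I'm handing in.

```bash
python3 -c "
from bench import r
print(r.hand_in())"
```

```text
the job is handed in; nothing more can be done
None
```

The smallest board is filed over both posts and the job is handed in at about 22 s of the 72 s allowed; the hand-in reported no verdict.

- **Lever up:** I gripped the tab and lifted it along its arc. A picture afterwards showed the lever up and the rings leaning open.
- **Board:** I threaded it onto the posts by feel, shifting it about 1 mm partway down when 5 N of side force built up. It touched the pile at the expected height with about 5 N, and I let it go.
- **Lever down:** I pressed the tab down to its stop. The press rose from about 10 N to 17 N vertically (20 N in total, under the 25 N limit) and I held it for about a second.
- **Last check:** The final picture shows the lever level, the arches meeting the posts and the board flat. The hand is clear, with its force reading near zero.
- **Not measured at the end:** I judged the final hole and ring positions from that picture only. I did not check the bottle, beaker and flask ring again, though the arm kept clear of them throughout.
- **One disagreement:** While held, the board sat about 2 mm further back in the grip than first assumed. I corrected for that before threading.

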